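Sweep up the broken cup lid with the scraper

ROBOT

A 6-joint arm with a two-finger parallel gripper is mounted at the origin on the work surface. World frame = base frame: x ahead of the robot, y to its left, z up, the work surface at z = 0. Lengths are in m, angles in rad, forces in N, time in s.
With the tool pointing down it reaches from about 0.35 to 0.975 m from the base axis. Payload 4.9 kg.
Tool frame: the origin (TCP) lies on the centre line of the jaws, within the pads' length; the fingertips stand ctrl.tcp_to_tips ahead of it and the grasp point (between the pads) lies 3 mm ahead of it (ctrl.tcp_to_tips is the distance from the TCP to the fingertips, in m); z points along the fingers, y is the direction in which the jaws open and shut (so a half turn about z gives the same grasp; the last joint's range is limited). The gripper opens to 85 mm and grips with 20 to 120 N. Pads are 22 mm wide; open, the fingers measure 114 mm over their backs; the gripper's body (76 mm by 85 mm) begins 54 mm behind the grasp point. The pads swing forward as they close: fully open they stand 13 mm farther back than shut.
Start: joints at [1.129, 0.053, 1.613, -0, 1.476, -0.119], TCP at [0.198, 0.593, 0.253] pointing down, gripper open.
Joint ranges: [-3.01, 3.01], [-1.01, 2.22], [0.06, 2.58], [-1.02, 4.17], [0.09, 2.62], [-3.14, 3.14]. Speed limits (rad/s): [2.57, 2.57, 3.14, 3.14, 3.14, 3.14].

INTERFACE

Orientations are given as a rotation vector (axis times angle).
In Python, from station import ctrl, vision gives the robot as it stands.
- The arm moves only by the tool jog_arm, never from a script. Its argument "deltas" is a list of rows, each a list of 7 numbers: the turn, a rotation vector about the tool's x, y, z in rad, then the shift along the tool's x, y, z in cm, then the opening, from 0 (shut) to 1 (fully open). A call has 1 to 12 rows; each row shifts and turns the commanded pose from where the row before left it, along the tool's axes as they then stand; what a row does not reach is not made up. A row lasts 1/12 s, in which the tool goes at most 41.7 mm and 7.16 degrees, less where a joint would pass 70% of its speed; a pose out of reach is approached as far as the arm can. A call with a gripper value outside its range is refused whole. The fingers move at their own pace and stop on an object; "grip_force" is the grip in N (left out, the last holds). Time passes only in rows, so rows that do not move let the fingers close. It gives the time, the measured TCP pose, the force and the opening at its end, in the units of the state.
- ctrl.get_obs(): the state, without advancing time (a new reading comes with each control period).
- vision.get_image(name): name is "scene" or "side" or "wrist"; returns (picture, depth): 400x640x3 uint8, red, green, blue; 400x640 float32, m along the optical axis (not along the pixel's ray), 0 where there is no reading.
- vision.calibration(name): a dict with "fx", "fy", "cx", "cy" (pixels), "rvec" (rotation vector, rad) and "tvec" (3), from world to camera coordinates, as OpenCV has them; the wrist camera has in their place "hand_eye" (4x4, takes a point from camera to tool coordinates, whose origin is the TCP and whose axes are the flange's). Camera axes: x right, y down, z forward; pixel columns grow to the right and rows downward; lengths in m; the calibration is good to about 2 mm. A picture is of the moment at which its call begins: read the wrist's pose just before it. calibration takes no time and is no camera call.
- ctrl.finish_job(): hands the job in, once; it reports no verdict.
The state is a dict: "t": time; "q": joint angles; "dq": joint speeds; "effort": joint torques, N m; "tool_pos": TCP position; "tool_rot": TCP orientation; "contact_force": force on the tool from outside, world axes, zero at the start; "wrist_torque": the same for the moment, N m; "opening": finger opening in m.
Only numpy, scipy, OpenCV 4.12 (cv2) and the standard library are available. Lean on these libraries where they do the work, as an engineer would, in place of code of your own. Each camera call takes 0.05 s, during which the arm holds its last target. There are 200 camera calls.

TASK

The tea cup's white ceramic lid has broken on the desk glass: take the scraper block from its tray and wipe all six pieces off the glass into the dustpan that stands at its edge. They are sharp, so move them with the scraper only, never with the gripper. Then stand the scraper back upright in its tray, setting it down rather than dropping it, and leave everything else on the desk where it is.

Things in the scene. Friction and masses are not known exactly. Their poses are not given: they have to be found in the camera images.
- glass: the green desk glass, fixed, 440 (x) x 640 (y) x 12 mm on the wooden desk. Origin: centre of its underside, at desk height; its top is 12 mm higher. Its straight right-hand edge (its -y side, 320 mm from the origin) is where the dustpan stands. It may be turned a little (0.13 rad).
- dustpan: grey plastic dustpan on the wooden desk, fixed, butted against the glass's right-hand edge: mouth towards the glass (its +y), handle away (-y). Origin: at desk height under the middle of its lip, 1 mm from the glass edge. Floor 3 mm above the desk from y = -46 mm to the back wall at -147 mm; it is 222 mm wide outside and 150 mm deep without its handle.
- pan_mouth (a point): middle of the dustpan's lip, 9 mm above the desk, 3 mm below the top of the glass: things pushed off the glass drop in and down a ramp. The mouth is 216 mm wide inside. Side walls are 9 mm high from lip to 35 mm behind it, then 20 mm, and 32 and 44 mm from 65 and 100 mm behind it.
- scraper: hand scraper block: a black hard-rubber foot with a black plastic back, 130 (x) x 36 (y; rubber 34) x 25 mm high, with an upright beech grip in its middle, 76 (x) x 20 (y) mm, rising from 25 to 65 mm above the underside; about 0.24 kg. Origin: centre of its underside; z up. It pushes with either long side. Starts standing in its tray.
- scraper_grip (a point): point in the middle of the scraper's beech grip, 48 mm above its underside: the place to take it, pinching the 20 mm thickness along the scraper's y.
- tray: shallow dark steel tray on the glass, fixed, in which the scraper stands: outside 162 (x) x 68 (y) x 15 mm, walls and floor 4 mm, so 154 x 60 mm inside. Origin: centre of its underside, on top of the glass; long side along its x. The scraper may stand either way round in it.
- piece_knob: broken piece of the cup's white ceramic lid: the middle of the lid, about 34 mm across and 6 mm thick with the lid's knob on it, 19.5 mm high in all. Origin: centre of its underside. About 15 g.
- piece_1: broken rim piece 1 of the white ceramic lid, flat, 6 mm thick, 25 (x) x 40 to 48 (y) mm, with one round edge (its +x) and straight broken edges. Origin: middle of its underside. About 12 g.
- piece_2: broken rim piece 2 of the white ceramic lid, flat, 6 mm thick, 25 (x) x 40 to 48 (y) mm, with one round edge (its +x) and straight broken edges. Origin: middle of its underside. About 12 g.
- piece_3: broken rim piece 3 of the white ceramic lid, flat, 6 mm thick, 25 (x) x 40 to 48 (y) mm, with one round edge (its +x) and straight broken edges. Origin: middle of its underside. About 12 g.
- piece_4: broken rim piece 4 of the white ceramic lid, flat, 6 mm thick, 25 (x) x 40 to 48 (y) mm, with one round edge (its +x) and straight broken edges. Origin: middle of its underside. About 12 g.
- piece_5: broken rim piece 5 of the white ceramic lid, flat, 6 mm thick, 25 (x) x 40 to 48 (y) mm, with one round edge (its +x) and straight broken edges. Origin: middle of its underside. About 12 g.
- cup: bystander: white ceramic mug without its lid, 76 mm across, 88 mm high, on the glass beside the pieces, on the side away from the robot. Origin: centre of its foot.
- sanitiser: bystander: pump bottle of hand sanitiser, 68 mm across, 155 mm high, on the glass on the side away from the robot. Origin: centre of its foot.
- phone: bystander: black mobile phone lying on the glass to the left or right of the tray, 74 (its x) x 158 (its y) x 9 mm. Origin: centre of its underside.
There are look-alikes about, which are no part of the job. What is shaped like the scraper but green or red is not meant.

How it is judged:
On the way, in this order (a step that is already met when the one before it is completed fails the run):
1. the scraper is lifted clear of its tray (z of scraper in the frame of tray above 0.03 m), for 0.1 s.
2. all six pieces lie in the dustpan, none touching the glass (y of piece_knob in the frame of dustpan between -0.15 and -0.012 m and x of piece_knob in the frame of dustpan between -0.111 and 0.111 m and z of each of piece_knob, piece_1, piece_2, piece_3, piece_4, piece_5 in the frame of dustpan below 0.035 m and contact force between each of piece_knob, piece_1, piece_2, piece_3, piece_4, piece_5 and glass below 0.05 N and y of piece_1 in the frame of dustpan between -0.15 and -0.012 m and x of piece_1 in the frame of dustpan between -0.111 and 0.111 m and y of piece_2 in the frame of dustpan between -0.15 and -0.012 m and x of piece_2 in the frame of dustpan between -0.111 and 0.111 m and y of piece_3 in the frame of dustpan between -0.15 and -0.012 m and x of piece_3 in the frame of dustpan between -0.111 and 0.111 m and y of piece_4 in the frame of dustpan between -0.15 and -0.012 m and x of piece_4 in the frame of dustpan between -0.111 and 0.111 m and y of piece_5 in the frame of dustpan between -0.15 and -0.012 m and x of piece_5 in the frame of dustpan between -0.111 and 0.111 m), for 0.2 s.
3. the scraper stands in its tray while the gripper still holds it (set down, not dropped) (x of scraper in the frame of tray between -0.016 and 0.016 m and y of scraper in the frame of tray between -0.016 and 0.016 m and z of scraper in the frame of tray below 0.009 m and angle between scraper's own z axis and vertical below 0.1 rad and contact force between the fingers and scraper above 1 N), for 0.05 s.
At the end, for the whole second after the job is handed in: All six pieces lie still in the dustpan, origins over 12 mm behind its lip, none touching the glass; the scraper is released, still and upright (0.1 rad) on its tray's floor; no bystander was moved over 20 mm, and the gripper never touched a piece (all of step 2 and x of scraper in the frame of tray between -0.016 and 0.016 m and y of scraper in the frame of tray between -0.016 and 0.016 m and z of scraper in the frame of tray below 0.009 m and angle between scraper's own z axis and vertical below 0.1 rad and contact force between scraper and tray above 0.5 N and contact force between the fingers and scraper below 0.05 N and linear speed of each of scraper, piece_knob, piece_1, piece_2, piece_3, piece_4, piece_5 below 0.02 m/s).
It fails at once if the robot touches a broken piece with the gripper or arm (contact force between any of piece_knob, piece_1, piece_2, piece_3, piece_4, piece_5 and the fingers above 0.3 N or contact force between any of piece_knob, piece_1, piece_2, piece_3, piece_4, piece_5 and the arm above 0.3 N).
It fails at once if a bystander is pushed or knocked more than 20 mm from its place (distance of any of cup, sanitiser, phone from where it was at the start of the episode above 0.02 m).
It also fails if it takes over 61 s, if anything falls off the work surface, if the arm or the gripper's body presses on something with over 40 N, if the wrist force passes 120 N, or if a joint passes its speed limit or range.

## Working session

There is one attempt and no reset: what is moved stays moved. The work goes in short steps, Python scripts to look and compute and a tool call to move; the robot and the scene stay as the last step left them, time stands still between calls to the robot, and variables do not carry over. Pictures are saved under pics/ and viewed, about 8 in all and at most 12, crops included, and the job is handed in when it is done.

Besides the shell and the picture viewer there is one more tool, called after "Request:" as name([rows], argument=value, ...), one row to a line, values as JSON. jog_arm: Moves the arm, as the interface text tells. Its arguments: {"type":"object","properties":{"deltas":{"type":"array"},"grip_force":{"type":"number"}},"required":["deltas"]}

```bash
mkdir -p pics; ls
cat > h.py <<'E'
import numpy as np, cv2
from scipy.spatial.transform import Rotation as R
from station import ctrl, vision
def cam(name):
    o=ctrl.get_obs(); im,d=vision.get_image(name); c=vision.calibration(name)
    K=np.array([[c['fx'],0,c['cx']],[0,c['fy'],c['cy']],[0,0,1]])
    if 'hand_eye' in c:
        T=np.eye(4);T[:3,:3]=R.from_rotvec(o['tool_rot']).as_matrix();T[:3,3]=o['tool_pos'];T=T@np.array(c['hand_eye'])
    else:
        T=np.eye(4);T[:3,:3]=R.from_rotvec(np.ravel(c['rvec'])).as_matrix();T[:3,3]=np.ravel(c['tvec']);T=np.linalg.inv(T)
    return im,d,K,T
def onplane(px,z,K,T):
    px=np.atleast_2d(np.array(px,float)); r=np.c_[px,np.ones(len(px))]@np.linalg.inv(K).T@T[:3,:3].T
    return T[:3,3]+r*((z-T[2,3])/r[:,2])[:,None]
def cloud(d,K,T):
    v,u=np.mgrid[:d.shape[0],:d.shape[1]]; p=np.stack([(u-K[0,2])/K[0,0]*d,(v-K[1,2])/K[1,1]*d,d],-1)
    return p@T[:3,:3].T+T[:3,3]
def save(im,n): cv2.imwrite('pics/'+n,im[...,::-1])
E
python3 - <<'E'
from h import *
o=ctrl.get_obs();print(o['t'],o['tool_pos'],o['tool_rot'],o['opening'],ctrl.tcp_to_tips)
ims=[]
for n in('scene','side'):
    im,d,K,T=cam(n);save(im,n+'0.png');np.savez(n+'0.npz',im=im,d=d,K=K,T=T);print(n,T[:3,3],T[:3,2])
E
```

```text
pics
0.0 [0.19801825 0.59219369 0.25206136] [-0.50471194 -3.10020341  0.00312295] 0.08524723555950597 0.022
scene [1.18824553 0.5745848  0.66625277] [-0.66332021 -0.4626229  -0.58820605]
side [ 0.40636772 -0.44246833  0.7270366 ] [ 0.12343639  0.65854263 -0.74235104]
```

View pics/scene0.png

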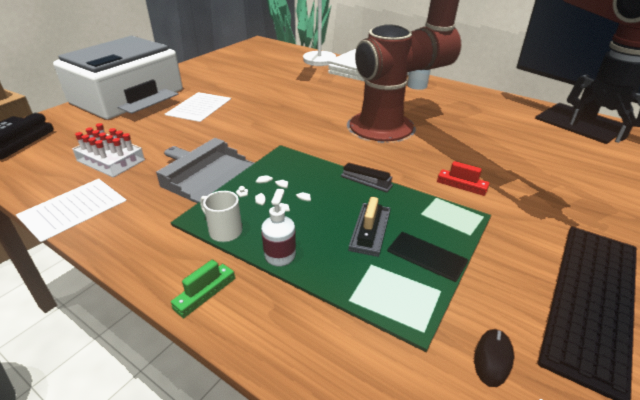

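View pics/side0.png

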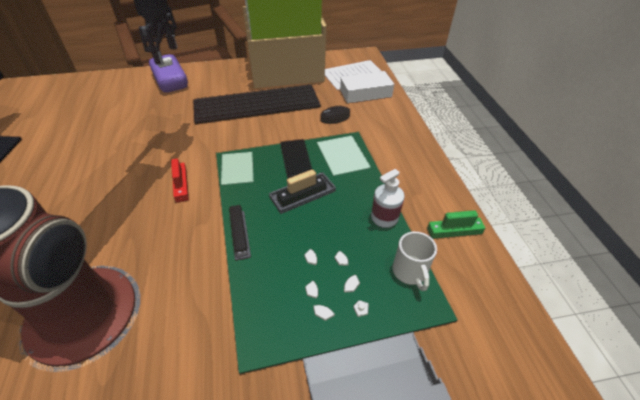

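The side view shows the scraper, black with a beech grip, in a dark tray at (303,185). The look-alikes are red at (180,180) and green at (457,225), so neither is the one. The dark object at (240,230) has no beech grip. The six pieces lie around (310–360, 255–315), with the cup at (414,258), the sanitiser at (388,203) and the pan at (375,370).

```bash
cat > m.py <<'E'
from h import *
f=np.load('side0.npz');im,d,K,T=[f[k] for k in('im','d','K','T')]
P=cloud(d,K,T)
hsv=cv2.cvtColor(im,cv2.COLOR_RGB2HSV)
g=((hsv[...,0]>60)&(hsv[...,0]<90)&(hsv[...,1]>120)&(hsv[...,2]<120)).astype(np.uint8)
g=cv2.morphologyEx(g,cv2.MORPH_OPEN,np.ones((3,3)))
n,l,s,c=cv2.connectedComponentsWithStats(g);i=1+np.argmax(s[1:,4])
ys,xs=np.where(l==i); w=onplane(np.c_[xs,ys],.012,K,T)[:,:2]
hull=cv2.convexHull(w.astype(np.float32)); print('glass rect',cv2.minAreaRect(hull))
print(cv2.approxPolyDP(hull,.02,True).reshape(-1,2).round(3).tolist()); print('glass z depth',np.median(P[l==i][:,2]))
wh=((hsv[...,1]<60)&(hsv[...,2]>150)).astype(np.uint8); wh[:235]=0;wh[330:]=0;wh[:,:290]=0;wh[:,385:]=0
n,l,s,c=cv2.connectedComponentsWithStats(wh)
for i in range(1,n):
    if s[i,4]>15:
        ys,xs=np.where(l==i);w=onplane(np.c_[xs,ys],.017,K,T)[:,:2]
        print('piece',c[i].round(),s[i,4],'xy',w.mean(0).round(3),'min',w.min(0).round(3),'max',w.max(0).round(3))
# beech
b=((hsv[...,0]>12)&(hsv[...,0]<28)&(hsv[...,1]>60)).astype(np.uint8);b[:160]=0;b[205:]=0;b[:,:275]=0;b[:,335:]=0
q=P[(b>0)]; print('beech z',np.percentile(q[:,2],[5,50,90,98]).round(3)); q=q[(q[:,2]>.06)&(q[:,2]<.1)]
top=q[q[:,2]>np.percentile(q[:,2],90)-.006]; print('beech top',cv2.minAreaRect(top[:,:2].astype(np.float32)),len(top))
print('grip px', np.array(cv2.boundingRect(b)))
# objects by height on the glass
for name,(x0,x1,y0,y1) in dict(san=(370,408,165,230),cup=(390,440,230,295),dark=(225,255,200,262),pan=(300,455,330,400),tray=(262,345,165,215),phone=(278,320,138,182)).items():
    q=P[y0:y1,x0:x1].reshape(-1,3); lo=.008 if name=='phone' else .02
    q=q[(q[:,2]>(.018 if name!='pan' else .018))&(q[:,2]<.3)]
    print(name,'min',np.percentile(q,1,0).round(3),'max',np.percentile(q,99,0).round(3),cv2.minAreaRect(q[:,:2].astype(np.float32)))
E
python3 m.py
python3 - <<'E'
import cv2
a=cv2.imread('pics/side0.png')
a=cv2.resize(a[140:260,220:400],None,fx=4.4,fy=4.4,interpolation=cv2.INTER_CUBIC);cv2.imwrite('pics/crop1.png',a)
E
```

```text
glass rect ((0.5171500444412231, 0.14283987879753113), (0.4312598705291748, 0.6300743222236633), 2.902379274368286)
[[0.7459999918937683, -0.15800000727176666], [0.7210000157356262, 0.31700000166893005], [0.578000009059906, 0.4580000042915344], [0.39100000262260437, 0.44999998807907104], [0.2939999997615814, 0.30300000309944153], [0.31700000166893005, -0.1679999977350235]]
glass z depth 0.011621904036736519
piece [311. 256.] 124 xy [0.49 0.04] min [0.477 0.021] max [0.501 0.061]
piece [341. 258.] 121 xy [0.556 0.023] min [0.543 0.006] max [0.568 0.043]
piece [351. 283.] 169 xy [ 0.563 -0.044] min [ 0.544 -0.06 ] max [ 0.579 -0.025]
piece [312. 289.] 145 xy [ 0.477 -0.042] min [ 0.465 -0.06 ] max [ 0.488 -0.023]
piece [361. 308.] 164 xy [ 0.568 -0.102] min [ 0.554 -0.117] max [ 0.583 -0.087]
piece [323. 311.] 196 xy [ 0.49  -0.096] min [ 0.473 -0.113] max [ 0.509 -0.079]
beech z [0.025 0.068 0.081 0.082]
beech top ((0.4991512894630432, 0.23872119188308716), (0.07411850988864899, 0.022816907614469528), 19.66380500793457) 186
grip px [287 169  29  25]
san min [0.655 0.09  0.02 ] max [0.
[... 238 characters left out ...]
60580063, 0.07945931702852249), 56.38957214355469)
dark min [0.317 0.066 0.018] max [0.352 0.194 0.056] ((0.3335238993167877, 0.13380691409111023), (0.035558998584747314, 0.14003805816173553), 2.6591684818267822)
pan min [ 0.437 -0.301  0.019] max [ 0.661 -0.21   0.05 ] ((0.5491816997528076, -0.2581510841846466), (0.22242705523967743, 0.10135198384523392), 3.0322859287261963)
tray min [0.423 0.188 0.018] max [0.582 0.346 0.082] ((0.48990893363952637, 0.28073838353157043), (0.16273175179958344, 0.15220758318901062), 18.276615142822266)
phone min [0.47  0.226 0.018] max [0.551 0.46  0.082] ((0.5137913227081299, 0.3430383801460266), (0.24097876250743866, 0.09171871095895767), 88.50861358642578)
```

View pics/crop1.png

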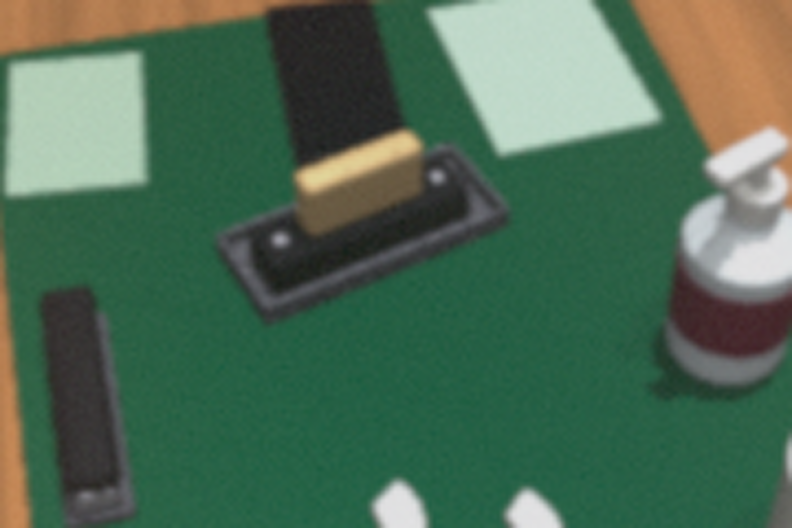

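The crop confirms the scraper: black body with a beech grip in the steel tray, and a stapler at the left of the crop. I'm moving above it for a close look.

Request:
jog_arm([
  [0, 0, -0.111, 0, 0, 0, 1],
  [0, 0, -0.111, 0, 0, 0, 1],
  [0, 0, -0.111, 0, 0, 0, 1],
  [0, 0, -0.111, 0, 0, 0, 1],
  [0, 0, -0.111, 0, 0, 0, 1],
  [0, 0, -0.111, 0, 0, 0, 1],
])

```text
t: 0.6
tool_pos: [0.1981, 0.5924, 0.2525]
tool_rot: [0.545, -3.093, 0.002]
contact_force: [-0.8, -0.1, 0.2]
opening: 0.085
```

Request:
jog_arm([
  [0, 0, 0, -1.37, -3.61, 0, 1],
  [0, 0, 0, -1.37, -3.61, 0, 1],
  [0, 0, 0, -1.37, -3.61, 0, 1],
  [0, 0, 0, -1.37, -3.61, 0, 1],
  [0, 0, 0, -1.37, -3.61, 0, 1],
  [0, 0, 0, -1.37, -3.61, 0, 1],
  [0, 0, 0, -1.37, -3.61, 0, 1],
  [0, 0, 0, -1.37, -3.61, 0, 1],
  [0, 0, 0, -1.37, -3.61, 0, 1],
  [0, 0, 0, -1.37, -3.61, 0, 1],
  [0, 0, 0, -1.37, -3.61, 0, 1],
  [0, 0, 0, -1.37, -3.61, 0, 1],
])

```text
t: 1.6
tool_pos: [0.4995, 0.2383, 0.2529]
tool_rot: [0.536, -3.095, 0.0]
contact_force: [0.3, 0.3, 0.9]
opening: 0.0858
```

```bash
cat >> h.py <<'E'
def yaw():  # angle of tool y in world, deg; and tilt
    M=R.from_rotvec(ctrl.get_obs()['tool_rot']).as_matrix(); return np.degrees(np.arctan2(M[1,1],M[0,1])), M
def go(x,y,z,yw=None):
    o=ctrl.get_obs();a,M=yaw();p=np.array(o['tool_pos']);dz=0
    if yw is not None:
        dz=-np.radians(yw-a); M=M@R.from_rotvec([0,0,dz]).as_matrix()
    print('t',round(o['t'],2),'pos',p.round(4),'yaw',a.round(2),'tilt',M[:2,2].round(4),'f',np.round(o['contact_force'],1),'open',round(o['opening'],4),'| turn z first',round(dz,4),'then cm',((np.array([x,y,z])-p)@M*100).round(2))
E
python3 - <<'E'
from h import *
im,d,K,T=cam('wrist');save(im,'w1.png');np.savez('w1.npz',im=im,d=d,K=K,T=T)
P=cloud(d,K,T);m=(P[...,2]>.072)&(P[...,2]<.09)&(d>0)
q=P[m];print('top',len(q),cv2.minAreaRect(q[:,:2].astype(np.float32)),q.mean(0),np.median(q[:,2]))
go(.499,.239,.252,109.66)
E
```

```text
top 3522 ((0.6158585548400879, 0.10756999254226685), (0.10480073094367981, 0.3846264183521271), 36.23871994018555) [0.5997145  0.11642729 0.08094217] 0.08114121631934493
t 1.65 pos [0.5033 0.2335 0.2528] yaw 109.34 tilt [ 0.0025 -0.0044] f [ 2.  -4.6  0.2] open 0.0854 | turn z first -0.0055 then cm [0.22 0.66 0.08]
```

View pics/w1.png

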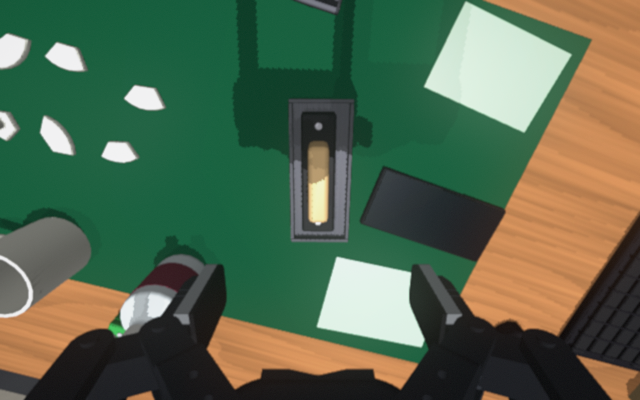

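The wrist view shows the scraper in its tray at (318,170), with the grip centred at (318,183). The phone is beside it at (432,212). The arm was still settling, so I'm measuring again now that it has stopped.

Run:
```python
from h import *
im,d,K,T=cam('wrist')
P=cloud(d,K,T)
hsv=cv2.cvtColor(im,cv2.COLOR_RGB2HSV)
m=(P[...,2]>.072)&(P[...,2]<.09);w=np.zeros_like(m);w[120:235,295:345]=1
q=P[m&w];print('grip top',len(q),cv2.minAreaRect(q[:,:2].astype(np.float32)),q.mean(0))
w[:]=0;w[90:250,275:365]=1
for lo,hi,n in((.019,.034,'tray rim'),(.036,.05,'scraper body')):
    m=(P[...,2]>lo)&(P[...,2]<hi)&w
    print(n,m.sum(),cv2.minAreaRect(P[m][:,:2].astype(np.float32)))
# colour-based tray outline: non-green
m=((hsv[...,1]<110)&w.astype(bool)).astype(np.uint8);ys,xs=np.where(cv2.morphologyEx(m,cv2.MORPH_OPEN,np.ones((5,5))))
print('tray px',cv2.minAreaRect(onplane(np.c_[xs,ys],.027,K,T)[:,:2].astype(np.float32)))
m=((hsv[...,0]<35)&(hsv[...,1]>50)&(hsv[...,2]>80)&w.astype(bool)).astype(np.uint8);ys,xs=np.where(cv2.morphologyEx(m,cv2.MORPH_OPEN,np.ones((3,3))))
print('grip px',cv2.minAreaRect(onplane(np.c_[xs,ys],.081,K,T)[:,:2].astype(np.float32)))
go(.499,.239,.252,109.66)
```

```text
grip top 1605 ((0.5010076761245728, 0.2388121485710144), (0.07507998496294022, 0.019743531942367554), 19.17035484313965) [0.49904358 0.23779519 0.08075515]
tray rim 1781 ((0.5037205219268799, 0.24207858741283417), (0.16194011270999908, 0.0680435299873352), 19.092350006103516)
scraper body 2336 ((0.501032829284668, 0.23862868547439575), (0.12835413217544556, 0.03602011129260063), 19.347679138183594)
tray px ((0.5041788220405579, 0.24202960729599), (0.16279156506061554, 0.06914480030536652), 19.08682632446289)
grip px ((0.4992225468158722, 0.23821718990802765), (0.07877150923013687, 0.019677653908729553), 19.166690826416016)
t 1.7 pos [0.5013 0.2361 0.2527] yaw 109.3 tilt [ 0.0001 -0.0017] f [ 0.3  1.8 -0.5] open 0.0853 | turn z first -0.0063 then cm [0.12 0.35 0.07]
```

Request:
jog_arm([
  [0, 0, 0, 0, 0, 0, 1],
  [0, 0, 0, 0, 0, 0, 1],
  [0, 0, 0, 0, 0, 0, 1],
])

```text
t: 1.95
tool_pos: [0.498, 0.241, 0.253]
tool_rot: [0.539, -3.094, -0.0]
contact_force: [0.3, 1.0, 0.4]
opening: 0.0855
```

Run:
```python
from h import *
im,d,K,T=cam('wrist')
P=cloud(d,K,T);w=np.zeros(d.shape,bool);w[90:250,275:365]=1
for lo,hi,n in((.019,.034,'tray rim'),(.036,.05,'scraper body'),(.072,.09,'grip')):
    m=(P[...,2]>lo)&(P[...,2]<hi)&w
    print(n,m.sum(),cv2.minAreaRect(P[m][:,:2].astype(np.float32)))
go(.501,.2387,.068,109.2)
```

```text
tray rim 1831 ((0.5000916719436646, 0.25156164169311523), (0.16122683882713318, 0.09037206321954727), 19.70539093017578)
scraper body 2359 ((0.5015355348587036, 0.23874834179878235), (0.1292693316936493, 0.03600305691361427), 19.351959228515625)
grip 1568 ((0.5005035996437073, 0.23873861134052277), (0.07418512552976608, 0.019681109115481377), 18.995059967041016)
t 2.0 pos [0.498  0.2411 0.2531] yaw 109.77 tilt [-0.0005  0.0001] f [ 0.2  0.8 -0.4] open 0.0854 | turn z first 0.01 then cm [-0.21 -0.33 18.51]
```

Request:
jog_arm([
  [0, 0, 0.01, -0.2, -0.3, 0, 1],
  [0, 0, 0, 0, 0, 2.5, 1],
  [0, 0, 0, 0, 0, 2.5, 1],
  [0, 0, 0, 0, 0, 2.5, 1],
  [0, 0, 0, 0, 0, 2.5, 1],
  [0, 0, 0, 0, 0, 2.5, 1],
  [0, 0, 0, 0, 0, 2.5, 1],
  [0, 0, 0, 0, 0, 2.0, 1],
  [0, 0, 0, 0, 0, 1.0, 1],
  [0, 0, 0, 0, 0, 0.5, 1],
  [0, 0, 0, 0, 0, 0, 1],
  [0, 0, 0, 0, 0, 0, 1],
])

```text
t: 3.0
tool_pos: [0.5025, 0.2384, 0.0695]
tool_rot: [-0.521, 3.096, 0.0]
contact_force: [-0.2, 0.7, 0.0]
opening: 0.0849
```

Request:
jog_arm([
  [0, 0, 0, 0, 0, 0, 0],
  [0, 0, 0, 0, 0, 0, 0],
  [0, 0, 0, 0, 0, 0, 0],
  [0, 0, 0, 0, 0, 0, 0],
  [0, 0, 0, 0, 0, 0, 0],
  [0, 0, 0, 0, 0, 0, 0],
  [0, 0, 0, 0, 0, 0, 0],
  [0, 0, 0, 0, 0, 0, 0],
], grip_force=70)

```text
t: 3.67
tool_pos: [0.5019, 0.2381, 0.0686]
tool_rot: [-0.521, 3.098, 0.001]
contact_force: [-0.3, -0.1, 1.7]
opening: 0.0193
```

Run:
```python
from h import *
go(.501,.2387,.13,92.9)
```

```text
t 3.67 pos [0.5019 0.2381 0.0686] yaw 109.09 tilt [0.0003 0.0004] f [-0.3 -0.1  1.7] open 0.0193 | turn z first 0.2825 then cm [ 0.08  0.07 -6.14]
```

Request:
jog_arm([
  [0, 0, 0, 0, 0, -1, 0],
  [0, 0, 0, 0, 0, -2.5, 0],
  [0, 0, 0, 0, 0, -3, 0],
  [0, 0, 0.094, 0, 0, 0, 0],
  [0, 0, 0.094, 0, 0, 0, 0],
  [0, 0, 0.094, 0, 0, 0, 0],
  [0, 0, 0, -1.14, -2.8, 0, 0],
  [0, 0, 0, -1.14, -2.8, 0, 0],
  [0, 0, 0, -1.14, -2.8, 0, 0],
  [0, 0, 0, -1.14, -2.8, 0, 0],
  [0, 0, 0, -1.14, -2.8, 0, 0],
  [0, 0, 0, 0, 0, 0, 0],
])

```text
t: 4.67
tool_pos: [0.5674, 0.0966, 0.1335]
tool_rot: [-0.074, 3.14, -0.004]
contact_force: [-0.3, -1.1, -2.0]
opening: 0.0194
```

Run:
```python
from h import *
im,d,K,T=cam('side');save(im,'s1.png');P=cloud(d,K,T)
# pan walls and cup
q=P[228:275,385:442].reshape(-1,3);q=q[(q[:,2]>.085)&(q[:,2]<.11)];print('cup rim',cv2.minEnclosingCircle(q[:,:2].astype(np.float32)))
q=P[228:300,385:445].reshape(-1,3);q=q[(q[:,2]>.03)&(q[:,2]<.11)&(q[:,1]>-.12)];print('cup ext',q.min(0),q.max(0))
im,d,K,T=cam('scene');P=cloud(d,K,T)
q=P[130:210,150:260].reshape(-1,3);q=q[(q[:,2]>.016)&(q[:,2]<.06)&(q[:,1]<-.15)&(q[:,1]>-.34)];print('pan',cv2.minAreaRect(q[:,:2].astype(np.float32)))
go(.566,.1014,.0656,92.9)
```

```text
cup rim ((0.6967563033103943, -0.04031984880566597), 0.0487363301217556)
cup ext [ 0.65945142 -0.10389441  0.03000592] [0.73505487 0.00828522 0.10161048]
pan ((0.5458486080169678, -0.24717974662780762), (0.2394266128540039, 0.18483103811740875), 0.31182873249053955)
t 4.77 pos [0.5657 0.1    0.133 ] yaw 92.8 tilt [-0.0013  0.0001] f [ 0.1  1.  -4.2] open 0.0194 | turn z first -0.0017 then cm [-0.05  0.14  6.74]
```

View pics/s1.png

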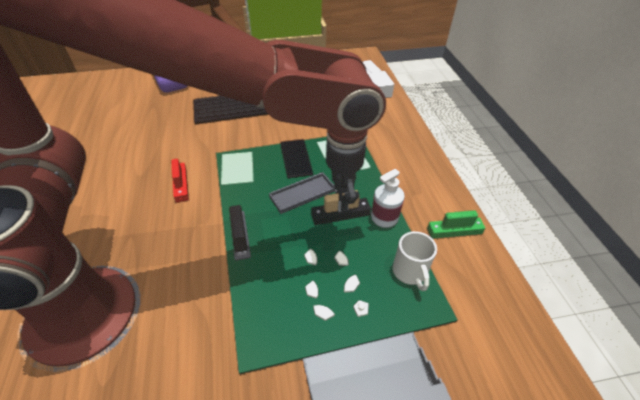

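The side view shows the scraper held at (340,212), behind the pieces, with the tray empty at (303,192). The cup's near edge is at x = 0.66 m. I'm lowering the scraper to the glass.

Request:
jog_arm([
  [0, 0, 0, 0, 0, 2, 0],
  [0, 0, 0, 0, 0, 2.2, 0],
  [0, 0, 0, 0, 0, 1.5, 0],
  [0, 0, 0, 0, 0, 0.7, 0],
  [0, 0, 0, 0, 0, 0.3, 0],
  [0, 0, 0, 0, 0, 0, 0],
  [0, 0, 0, 0, 0, 0, 0],
])

```text
t: 5.35
tool_pos: [0.5665, 0.1015, 0.0673]
tool_rot: [-0.081, 3.139, 0.0]
contact_force: [-0.0, -0.4, -2.2]
opening: 0.0188
```

Run:
```python
from h import *
go(.566,.1014,.0656,92.9)
```

```text
t 5.35 pos [0.5665 0.1015 0.0673] yaw 92.97 tilt [0.0018 0.0001] f [-0.  -0.4 -2.2] open 0.0188 | turn z first 0.0012 then cm [ 0.05 -0.01  0.17]
```

Request:
jog_arm([
  [0, 0, 0, 0, 0, 0.15, 0],
  [0, 0, 0, 0, -0.7, 0, 0],
  [0, 0, 0, 0, -1.2, 0, 0],
  [0, 0, 0, 0, -1.2, 0, 0],
  [0, 0, 0, 0, -1.2, 0, 0],
  [0, 0, 0, 0, -1.2, 0, 0],
  [0, 0, 0, 0, -1.2, 0, 0],
  [0, 0, 0, 0, -1.2, 0, 0],
  [0, 0, 0, 0, -1.2, 0, 0],
  [0, 0, 0, 0, -1.2, 0, 0],
  [0, 0, 0, 0, -1.2, 0, 0],
  [0, 0, 0, 0, -1.2, 0, 0],
])

```text
t: 6.35
tool_pos: [0.5723, -0.0271, 0.0648]
tool_rot: [0.08, -3.14, -0.0]
contact_force: [0.0, 0.2, -2.4]
opening: 0.0192
```

Run:
```python
from h import *
im,d,K,T=cam('side');save(im,'s2.png')
go(.581,-.189,.0656,92.9)
```

```text
t 6.4 pos [ 0.5726 -0.029   0.065 ] yaw 92.87 tilt [ 0.0004 -0.0019] f [ 0.7 -1.4 -2. ] open 0.0194 | turn z first -0.0006 then cm [ -0.03 -16.03  -0.03]
```

View pics/s2.png

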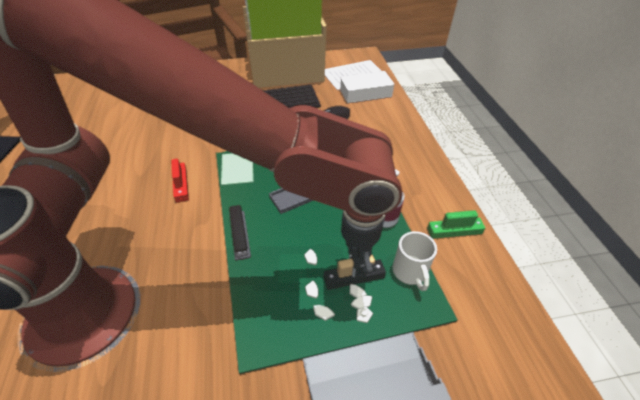

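The scraper at (355,272) is pushing the three right-hand pieces ahead of it at about (360,300). The left column is untouched, and the gap to the cup is still there. I'm continuing into the pan.

Request:
jog_arm([
  [0, 0, 0, 0, -1.2, 0, 0],
  [0, 0, 0, 0, -1.2, 0, 0],
  [0, 0, 0, 0, -1.2, 0, 0],
  [0, 0, 0, 0, -1.2, 0, 0],
  [0, 0, 0, 0, -1.2, 0, 0],
  [0, 0, 0, 0, -1.2, 0, 0],
  [0, 0, 0, 0, -1.2, 0, 0],
  [0, 0, 0, 0, -1.2, 0, 0],
  [0, 0, 0, 0, -1.2, 0, 0],
  [0, 0, 0, 0, -1.2, 0, 0],
  [0, 0, 0, 0, -1.2, 0, 0],
  [0, 0, 0, 0, -1.2, 0, 0],
])

```text
t: 7.4
tool_pos: [0.5797, -0.1708, 0.0648]
tool_rot: [0.08, -3.141, 0.0]
contact_force: [1.1, -0.2, -3.7]
opening: 0.0193
```

Request:
jog_arm([
  [0, 0, 0, 0, -0.8, 0, 0],
  [0, 0, 0, 0, -0.8, 0, 0],
  [0, 0, 0, 0, 0, 0, 0],
  [0, 0, 0, 0, 0, 0, 0],
])

```text
t: 7.73
tool_pos: [0.5805, -0.1858, 0.0648]
tool_rot: [0.079, -3.141, -0.001]
contact_force: [0.5, 1.0, -2.7]
opening: 0.0188
```

Run:
```python
from h import *
a,d,K,T=cam('scene');b,_,_,_=cam('wrist')
c=cv2.resize(a[120:240,140:330],None,fx=2.1,fy=2.1,interpolation=cv2.INTER_CUBIC);c=cv2.copyMakeBorder(c,0,400-c.shape[0],0,0,cv2.BORDER_CONSTANT)
o=np.hstack([c,cv2.resize(b,(400,250))[:, :] if 0 else cv2.copyMakeBorder(cv2.resize(b,(400,250)),0,150,0,0,cv2.BORDER_CONSTANT)]);print(o.shape);save(o,'s3.png')
go(.5014,.0977,.12,92.9)
```

```text
(400, 799, 3)
t 7.83 pos [ 0.5805 -0.1852  0.0647] yaw 92.95 tilt [-0.0001  0.0002] f [-0.1 -0.2 -2.4] open 0.019 | turn z first 0.0009 then cm [ 6.47 28.66 -5.52]
```

View pics/s3.png

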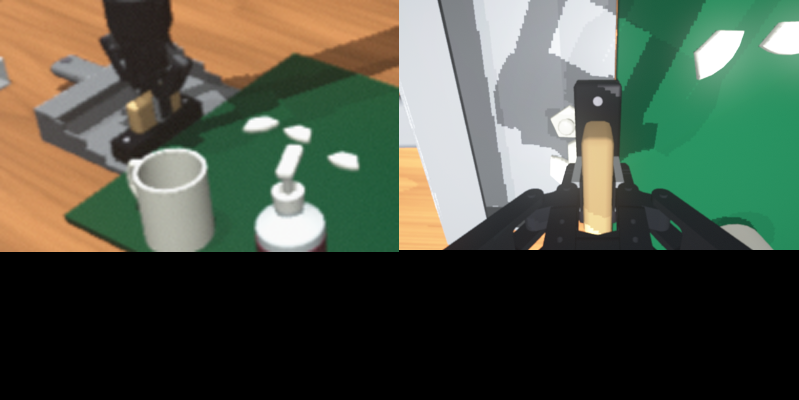

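Three pieces, including the knob at (565,125) in the right panel, are now in the pan ahead of the scraper. I'm lifting straight up and going back for the left column.

Request:
jog_arm([
  [0, 0, 0, 0, 0, -1.5, 0],
  [0, 0, 0, 0, 0, -2.5, 0],
  [0, 0, 0, 0, 0, -2.5, 0],
  [0, 0, 0, 1.7, 3, 0, 0],
  [0, 0, 0, 1.7, 3, 0, 0],
  [0, 0, 0, 1.7, 3, 0, 0],
  [0, 0, 0, 1.7, 3, 0, 0],
  [0, 0, 0, 0, 3.5, 0, 0],
  [0, 0, 0, 0, 3.5, 0, 0],
  [0, 0, 0, 0, 3.5, 0, 0],
  [0, 0, 0, 0, 3.5, 0, 0],
  [0, 0, 0, 0, 2.7, 0, 0],
])

```text
t: 8.83
tool_pos: [0.497, 0.1005, 0.1299]
tool_rot: [-0.084, 3.14, 0.001]
contact_force: [0.0, -0.7, -3.2]
opening: 0.019
```

Request:
jog_arm([
  [0, 0, 0, 0, 0, 0, 0],
  [0, 0, 0, 0, 0, 0, 0],
  [0, 0, 0, 0, 0, 0, 0],
])

```text
t: 9.08
tool_pos: [0.4977, 0.0977, 0.1298]
tool_rot: [0.082, -3.14, 0.001]
contact_force: [-0.3, -0.5, -1.5]
opening: 0.019
```

Run:
```python
from h import *
im,d,K,T=cam('wrist');save(im,'w2.png')
im,d,K,T=cam('side');hsv=cv2.cvtColor(im,cv2.COLOR_RGB2HSV)
wh=((hsv[...,1]<60)&(hsv[...,2]>150)).astype(np.uint8); wh[:235]=0;wh[335:]=0;wh[:,:270]=0;wh[:,385:]=0
n,l,s,c=cv2.connectedComponentsWithStats(wh)
for i in range(1,n):
    if s[i,4]>15:
        ys,xs=np.where(l==i);w=onplane(np.c_[xs,ys],.017,K,T)[:,:2]
        print('piece',s[i,4],'min',w.min(0).round(3),'max',w.max(0).round(3))
go(.497,.098,.065,92.9)
```

```text
piece 116 min [0.477 0.021] max [0.501 0.058]
piece 155 min [ 0.464 -0.061] max [ 0.489 -0.022]
piece 208 min [ 0.473 -0.113] max [ 0.51  -0.079]
t 9.18 pos [0.4979 0.0968 0.1298] yaw 92.88 tilt [-0.0001 -0.0003] f [-0.4 -0.1 -2.1] open 0.019 | turn z first -0.0003 then cm [0.08 0.12 6.48]
```

View pics/w2.png

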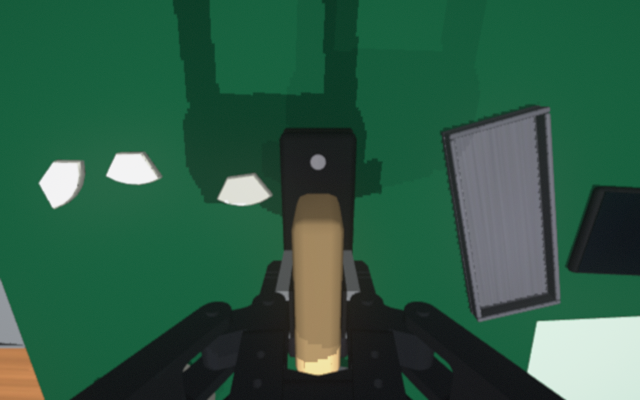

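The wrist view shows the three left pieces at (60,183), (132,167) and (244,190), all within the scraper's span, and the empty tray at (505,210).

Request:
jog_arm([
  [0, 0, 0, 0, 0.1, 2, 0],
  [0, 0, 0, 0, 0.1, 2.2, 0],
  [0, 0, 0, 0, 0, 1.5, 0],
  [0, 0, 0, 0, 0, 0.6, 0],
  [0, 0, 0, 0, 0, 0.2, 0],
  [0, 0, 0, 0, 0, 0, 0],
  [0, 0, 0, 0, -0.7, 0, 0],
  [0, 0, 0, 0, -1.2, 0, 0],
  [0, 0, 0, 0, -1.2, 0, 0],
  [0, 0, 0, 0, -1.2, 0, 0],
  [0, 0, 0, 0, -1.2, 0, 0],
  [0, 0, 0, 0, -1.2, 0, 0],
])

```text
t: 10.18
tool_pos: [0.5013, 0.031, 0.065]
tool_rot: [-0.079, 3.14, -0.0]
contact_force: [0.3, -1.2, -1.6]
opening: 0.0194
```

Run:
```python
from h import *
go(.512,-.189,.065,92.9)
```

```text
t 10.18 pos [0.5013 0.031  0.065 ] yaw 92.89 tilt [ 0.0003 -0.0001] f [ 0.3 -1.2 -1.6] open 0.0194 | turn z first -0.0002 then cm [  0.05 -22.02  -0.  ]
```

Request:
jog_arm([
  [0, 0, 0, 0, -1.2, 0, 0],
  [0, 0, 0, 0, -1.2, 0, 0],
  [0, 0, 0, 0, -1.2, 0, 0],
  [0, 0, 0, 0, -1.2, 0, 0],
  [0, 0, 0, 0, -1.2, 0, 0],
  [0, 0, 0, 0, -1.2, 0, 0],
  [0, 0, 0, 0, -1.2, 0, 0],
  [0, 0, 0, 0, -1.2, 0, 0],
  [0, 0, 0, 0, -1.2, 0, 0],
  [0, 0, 0, 0, -1.2, 0, 0],
  [0, 0, 0, 0, -1.2, 0, 0],
  [0, 0, 0, 0, -1.2, 0, 0],
])

```text
t: 11.18
tool_pos: [0.5086, -0.1124, 0.0648]
tool_rot: [0.08, -3.14, -0.0]
contact_force: [0.3, 0.1, -1.9]
opening: 0.019
```

Request:
jog_arm([
  [0, 0, 0, 0, -1.2, 0, 0],
  [0, 0, 0, 0, -1.2, 0, 0],
  [0, 0, 0, 0, -1.2, 0, 0],
  [0, 0, 0, 0, -1.2, 0, 0],
  [0, 0, 0, 0, -1.2, 0, 0],
  [0, 0, 0, 0, -1.2, 0, 0],
  [0, 0, 0, 0, -0.6, 0, 0],
  [0, 0, 0, 0, 0, 0, 0],
  [0, 0, 0, 0, 0, 0, 0],
])

```text
t: 11.93
tool_pos: [0.5125, -0.1893, 0.0647]
tool_rot: [0.079, -3.14, -0.001]
contact_force: [0.2, 0.1, -2.9]
opening: 0.0188
```

Request:
jog_arm([
  [0, 0, 0, 0, 0, -1.5, 0],
  [0, 0, 0, 0, 0, -3, 0],
  [0, 0, 0, 0, 0, -3, 0],
  [0, 0, 0, 0, 3, 0, 0],
  [0, 0, 0, 0, 4, 0, 0],
  [0, 0, 0, 0, 4, 0, 0],
  [0, 0, 0, 0, 2, 0, 0],
  [0, 0, 0, 0, 0, 0, 0],
  [0, 0, 0, 0, 0, 0, 0],
  [0, 0, 0, 0, 0, 0, 0],
])

```text
t: 12.77
tool_pos: [0.5059, -0.0592, 0.1398]
tool_rot: [-0.082, 3.141, -0.001]
contact_force: [0.3, -0.0, -2.5]
opening: 0.0193
```

Run:
```python
from h import *
b,d,K,T=cam('wrist');np.savez('w3.npz',im=b,d=d,K=K,T=T);save(b,'w3.png')
a,d,K,T=cam('side')
go(.512,-.189,.065,92.9)
```

```text
t 12.87 pos [ 0.506  -0.0599  0.1398] yaw 92.89 tilt [ 0.     -0.0002] f [ 0.1 -0.4 -3.1] open 0.0189 | turn z first -0.0002 then cm [  0.06 -12.92   7.49]
```

View pics/w3.png

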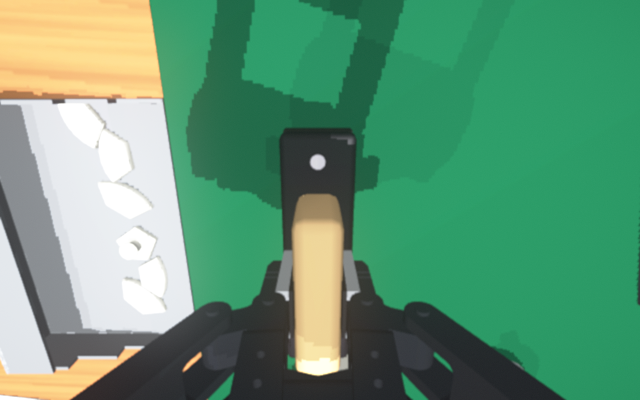

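Run:
```python
from h import *
f=np.load('w3.npz');im,d,K,T=[f[k] for k in('im','d','K','T')]
e=onplane([[163,100],[179,200],[195,300]],.012,K,T);print('edge',e.round(4))
P=cloud(d,K,T)
for px in [(80,125),(116,155),(126,200),(136,244),(152,276),(143,296),(165,276)]:
    p=onplane([px],.012,K,T)[0];q=P[px[1],px[0]];print(px,p.round(4),'depth',q.round(4),'v',((q-e[1])@[-.0506,.9987,0]).round(4))
print('side wall ends',onplane([[110,100],[135,335]],.02,K,T).round(3))
go(.506,-.0599,.1398,109.1)
```

```text
edge [[ 0.4356 -0.1776  0.012 ]
 [ 0.5133 -0.1727  0.012 ]
 [ 0.6094 -0.1665  0.012 ]]
(80, 125) [ 0.457  -0.2421  0.012 ] depth [ 0.4572 -0.2435  0.0102] v -0.0679
(116, 155) [ 0.4786 -0.2184  0.012 ] depth [ 0.4788 -0.2189  0.0112] v -0.0445
(126, 200) [ 0.5155 -0.2158  0.012 ] depth [ 0.5156 -0.2159  0.0118] v -0.0433
(136, 244) [ 0.5552 -0.2129  0.012 ] depth [ 0.5527 -0.2101  0.0166] v -0.0394
(152, 276) [ 0.5861 -0.2028  0.012 ] depth [ 0.5864 -0.203   0.0116] v -0.034
(143, 296) [ 0.6076 -0.2133  0.012 ] depth [ 0.6084 -0.214   0.0109] v -0.0461
(165, 276) [ 0.5855 -0.1913  0.012 ] depth [ 0.5864 -0.1919  0.0107] v -0.0229
side wall ends [[ 0.437 -0.212  0.02 ]
 [ 0.645 -0.221  0.02 ]]
t 12.87 pos [ 0.506  -0.0599  0.1398] yaw 92.89 tilt [ 0.     -0.0002] f [ 0.1 -0.4 -3.1] open 0.0189 | turn z first -0.283 then cm [0. 0. 0.]
```

All six pieces are in the pan, with centres 34 mm or more behind the lip and none near the glass. I'm taking the scraper back to the tray.

Request:
jog_arm([
  [0, 0, -0.094, 0, 0, 0, 0],
  [0, 0, -0.094, 0, 0, 0, 0],
  [0, 0, -0.095, 0, 0, 0, 0],
  [0, 0, 0, 0, 0, 0, 0],
])

```text
t: 13.2
tool_pos: [0.506, -0.0603, 0.1398]
tool_rot: [0.522, -3.098, 0.0]
contact_force: [-0.3, -0.7, -2.4]
opening: 0.0189
```

Run:
```python
from h import *
go(.5035,.240,.13,109.1)
```

```text
t 13.2 pos [ 0.506  -0.0603  0.1398] yaw 109.14 tilt [-0.0001 -0.0001] f [-0.3 -0.7 -2.4] open 0.0189 | turn z first 0.0007 then cm [-9.59 28.46  0.97]
```

Request:
jog_arm([
  [0, 0, 0, -0.96, 2.85, 0, 0],
  [0, 0, 0, -0.96, 2.85, 0, 0],
  [0, 0, 0, -0.96, 2.85, 0, 0],
  [0, 0, 0, -0.96, 2.85, 0, 0],
  [0, 0, 0, -0.96, 2.85, 0, 0],
  [0, 0, 0, -0.96, 2.85, 0, 0],
  [0, 0, 0, -0.96, 2.85, 0, 0],
  [0, 0, 0, -0.96, 2.85, 0, 0],
  [0, 0, 0, -0.96, 2.85, 0, 0],
  [0, 0, 0, -0.96, 2.85, 0, 0],
  [0, 0, 0, 0, 0, 0, 0],
  [0, 0, 0, 0, 0, 0, 0],
])

```text
t: 14.2
tool_pos: [0.5033, 0.242, 0.1397]
tool_rot: [0.522, -3.098, 0.001]
contact_force: [0.1, -0.0, -2.2]
opening: 0.0189
```

Request:
jog_arm([
  [0, 0, 0, 0, 0, 1, 0],
  [0, 0, 0, 0, 0, 2, 0],
  [0, 0, 0, 0, 0, 1.5, 0],
  [0, 0, 0, 0, 0, 0.5, 0],
  [0, 0, 0, 0, 0, 0, 0],
  [0, 0, 0, 0, 0, 0, 0],
])

```text
t: 14.7
tool_pos: [0.5033, 0.2406, 0.0896]
tool_rot: [0.52, -3.098, 0.0]
contact_force: [0.5, -0.1, -1.3]
opening: 0.0193
```

Run:
```python
from h import *
b,d,K,T=cam('wrist');P=cloud(d,K,T)
for lo,hi,n in((.02,.032,'tray rim'),(.048,.062,'scraper body?')):
    m=((P[...,2]>lo)&(P[...,2]<hi)&(d>0)).astype(np.uint8);m[:,:230]=0;m[:,410:]=0;m[260:]=0
    q=P[m>0];print(n,len(q),cv2.minAreaRect(q[:,:2].astype(np.float32)) if len(q)>5 else'')
save(b,'w4.png')
go(.5035,.240,.0686,109.1)
```

```text
tray rim 3575 ((0.47555774450302124, 0.23229248821735382), (0.10194405913352966, 0.06829123944044113), 19.047954559326172)
scraper body? 1489 ((0.47066324949264526, 0.22846227884292603), (0.06091228872537613, 0.03618602827191353), 19.053359985351562)
t 14.75 pos [0.5039 0.241  0.0905] yaw 109.07 tilt [0.0012 0.0003] f [-0.9  0.4 -3. ] open 0.0192 | turn z first -0.0006 then cm [ 0.07 -0.08  2.19]
```

View pics/w4.png

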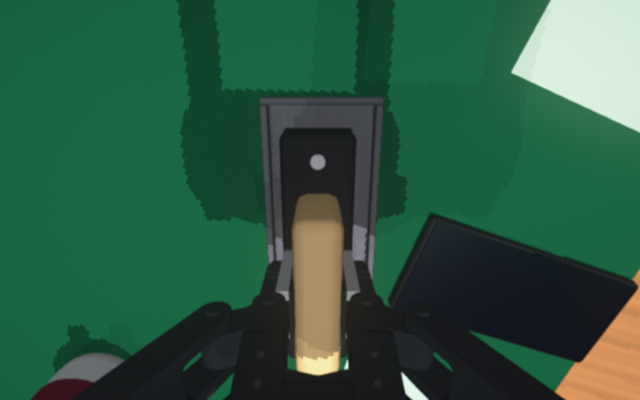

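The scraper is centred over the tray, with even gaps at (318,200). I'm lowering it gently.

Request:
jog_arm([
  [0, 0, 0, 0, 0, 0.7, 0],
  [0, 0, 0, 0, 0, 0.6, 0],
  [0, 0, 0, 0, 0, 0.4, 0],
  [0, 0, 0, 0, 0, 0.2, 0],
  [0, 0, 0, 0, 0, 0.15, 0],
  [0, 0, 0, 0, 0, 0.1, 0],
  [0, 0, 0, 0, 0, 0, 0],
  [0, 0, 0, 0, 0, 0, 0],
])

```text
t: 15.42
tool_pos: [0.5033, 0.2416, 0.0686]
tool_rot: [-0.523, 3.097, 0.0]
contact_force: [-0.2, -0.5, -1.3]
opening: 0.0189
```

Request:
jog_arm([
  [0, 0, 0, 0, 0, 0.05, 0],
  [0, 0, 0, 0, 0, 0.05, 0],
  [0, 0, 0, 0, 0, 0, 0],
  [0, 0, 0, 0, 0, 0, 0],
  [0, 0, 0, 0, 0, 0, 0],
])

```text
t: 15.83
tool_pos: [0.5034, 0.2416, 0.0685]
tool_rot: [-0.523, 3.098, 0.0]
contact_force: [-3.8, -0.8, 5.2]
opening: 0.019
```

The scraper is down: the contact force is 5 N upward. I'm releasing it and rising.

Request:
jog_arm([
  [0, 0, 0, 0, 0, 0, 0.5],
  [0, 0, 0, 0, 0, 0, 0.7],
  [0, 0, 0, 0, 0, 0, 0.8],
  [0, 0, 0, 0, 0, 0, 0.8],
  [0, 0, 0, 0, 0, 0, 0.8],
  [0, 0, 0, 0, 0, 0, 0.8],
  [0, 0, 0, 0, 0, -1, 0.8],
  [0, 0, 0, 0, 0, -3, 0.8],
  [0, 0, 0, 0, 0, -4, 0.8],
  [0, 0, 0, 0, 0, -4, 0.8],
  [0, 0, 0, 0, 0, -4, 0.8],
  [0, 0, 0, 0, 0, 0, 0.8],
])

```text
t: 16.83
tool_pos: [0.5076, 0.243, 0.2391]
tool_rot: [-0.52, 3.08, 0.004]
contact_force: [0.8, 0.6, 1.6]
opening: 0.0682
```

Request:
jog_arm([
  [0, 0, 0, 0, 0, 0, 0.8],
  [0, 0, 0, 0, 0, 0, 0.8],
  [0, 0, 0, 0, 0, 0, 0.8],
])

```text
t: 17.08
tool_pos: [0.5022, 0.2412, 0.2256]
tool_rot: [0.522, -3.095, 0.001]
contact_force: [0.5, -0.7, -0.1]
opening: 0.0684
```

Run:
```python
from h import *
b,d,K,T=cam('wrist');P=cloud(d,K,T);w=np.zeros(d.shape,bool);w[80:260,260:380]=1
for lo,hi,n in((.019,.034,'tray rim'),(.036,.05,'scraper body'),(.072,.09,'grip')):
    m=(P[...,2]>lo)&(P[...,2]<hi)&w
    print(n,m.sum(),cv2.minAreaRect(P[m][:,:2].astype(np.float32)),np.median(P[m][:,2]))
a,_,_,_=cam('side');save(np.hstack([cv2.resize(b,(400,250)),cv2.resize(a,(400,250))]),'f.png')
go(.5,.24,.2)
```

```text
tray rim 2460 ((0.4983550012111664, 0.257502019405365), (0.1610899567604065, 0.10122518241405487), 19.097448348999023) 0.02695428939904418
scraper body 2689 ((0.5036628246307373, 0.2408091127872467), (0.12909553945064545, 0.03603207319974899), 19.025997161865234) 0.04148188184869045
grip 1869 ((0.5028411746025085, 0.24062559008598328), (0.0748923048377037, 0.019955240190029144), 19.661224365234375) 0.08114677070002912
t 17.18 pos [0.5021 0.2411 0.2251] yaw 109.15 tilt [-0.0036 -0.0012] f [ 0.7 -0.  -0.3] open 0.0678 | turn z first 0 then cm [ 0.23 -0.04  2.51]
```

View pics/f.png

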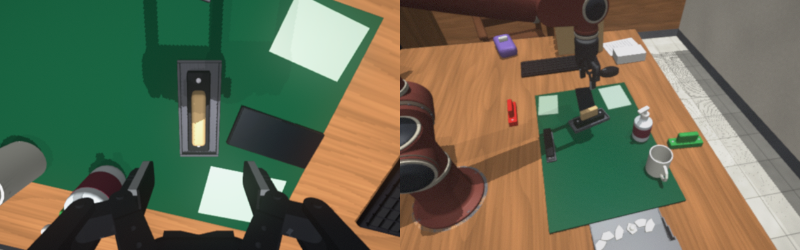

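The scraper stands in its tray at (199,110) in the left panel, with the body at 41 mm and the grip at 81 mm, the same heights as at the start. The six pieces lie in the pan at (625,230) in the right panel, the glass is clear, and the bystanders look unmoved.

```bash
python3 -c "
from station import ctrl
print(ctrl.finish_job())"
```

```text
the job is handed in; nothing more can be done
None
```

All six broken pieces are in the dustpan and the scraper stands back in its tray. I handed the job in at about 17 s of the 61 s allowed; no verdict was reported.

I took the scraper by its beech grip and made two passes, one for each column of three pieces. I then lowered the scraper into the tray until it touched (about 5 N), released it and withdrew.

- **Pieces:** after the second pass all six could be counted in the pan, with centres about 34 mm or more behind the lip. The glass was empty, and the final side view showed the same.
- **Scraper:** it stands upright within about 2 mm of the tray centre. Its heights match the start: body 41 mm, grip 81 mm.
- **Bystanders:** the cup, sanitiser and phone look unmoved in the final picture, but I did not measure them again.

No check failed. The last tray-rim fit after release was thrown off by something else inside the window, so I used the earlier clean fit for the tray centre. Some early wrist readings were taken while the arm was still settling and were off by a few millimetres, so I repeated them before the grasp.

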